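# Third hand for taping a row of tea tins

### The arm

A 6-joint arm with a two-finger parallel gripper is mounted at the origin on the work surface. World frame = base frame: x ahead of the robot, y to its left, z up, the work surface at z = 0. Lengths are in m, angles in rad, forces in N, time in s.
With the tool pointing down it reaches from about 0.325 to 0.925 m from the base axis. Payload 3.1 kg.
Tool frame: the origin (TCP) lies between the finger pads; the fingertips stand 17 mm ahead of it and the grasp point (between the pads) lies 2 mm behind it (tips_ahead is the distance from the TCP to the fingertips, in m); z points along the fingers, x is the direction in which the jaws open and shut, and the axes are right-handed (so a half turn about z gives the same grasp; the last joint's range is limited). The gripper opens to 85 mm and grips with 20 to 120 N. Pads are 22 mm wide; open, the fingers measure 114 mm over their backs; the gripper's body (76 mm by 85 mm) begins 54 mm behind the grasp point. The pads swing forward as they close: fully open they stand 13 mm farther back than shut.
Start: joints at [-1.454, 0.217, 1.613, -0, 1.311, -0.112], TCP at [0.142, -0.609, 0.209] pointing down, gripper open.
Joint ranges: [-2.75, 2.75], [-0.78, 2.1], [0.31, 2.55], [-1.13, 4.27], [0.13, 2.63], [-2.58, 2.58]. Speed limits (rad/s): [2.79, 2.79, 3.14, 3.14, 3.14, 3.14].

### API

Orientations are given as [roll, pitch, yaw] about the fixed x, y, z axes, in that order (R = Rz(yaw) Ry(pitch) Rx(roll)).
In Python, from bench import sense, read_camera, hand_in, boxes_of, cut_out, tips_ahead gives the robot as it stands. The module is installed in compiled form; this text tells all that it offers.
- The arm moves only by the shell command python3 -m handwheel 'ROWS' [FORCE]. ROWS is JSON, a list that holds one entry, the list of rows, each a list of 7 numbers: the shift along the tool's x, y, z in units of 120 mm (1.0 is 120 mm), then the turn, a rotation vector about the tool's x, y, z in units of 30 degrees (1.0 is 30 degrees), then the closure in counts, from 0 (fully open) to 255 (shut). A call has 1 to 5 rows; each row is the pose to reach, as a shift and turn from the pose commanded when the call began, along the tool's axes at that moment; what a row does not reach only later rows make up. A row lasts 1/8 s, in which the tool goes at most 62.5 mm and 10.7 degrees, less where a joint would pass 70% of its speed; a pose out of reach is approached as far as the arm can. A call with a number of a shift or a turn outside -1 to 1 is refused whole. A call with a gripper value outside its range is refused whole. The fingers move at their own pace and stop on an object; FORCE is the grip in N (left out, the last holds). Time passes only in rows, so rows that repeat a pose let the fingers close. It gives the time, the measured TCP pose, the force and the opening at its end, in the units of the state.
- sense(): the state, without advancing time (a new reading comes with each control period).
- read_camera(name): name is "scene" or "top" or "wrist"; returns a dict with "img" (400x640x3 uint8, red, green, blue), "range_z" (400x640 float32, m along the optical axis (not along the pixel's ray), 0 where there is no reading), "fx", "fy", "cx", "cy" (pixels), "k1" (the pictures are not rectified: a ray, as slopes to the right and down, at radius r is drawn at 1 + k1 r^2 times it, then the intrinsics apply), "origin" and "orientation" of the camera in the world; the wrist camera has in their place "mount" (4x4, takes a point from camera to tool coordinates, whose origin is the TCP and whose axes are the tool frame's). Camera axes: x right, y down, z forward; pixel columns grow to the right and rows downward; lengths in m; the calibration is good to about 2 mm. A picture is of the moment at which its call begins: read the wrist's pose just before it.
- hand_in(): hands the job in, once; it reports no verdict.
Trained networks look in a picture, given as the dict that the camera call returned (one of the last four; its "shot" number tells which), for a name from the list of things; names that differ only in an ending like _2 or _b are one class to them, and where a whole thing is asked for, a point or a joint stands for the part that bears it (a point fixed in the world has none). Each returns a list of dicts, best first, with "p" (0 to 1); they miss things now and then, are a little off and sometimes report something else, mostly with a low value. They report only what shows in the picture. A call takes as long as a camera call. They do not tell look-alikes from the thing itself.
- boxes_of(picture, label): "position" ([column, row] in pixels, amid what is visible of it).
- cut_out(picture, label): "pixels" (400x640 bool, what is visible of it) and "position" ([column, row] in pixels, amid what is visible of it).
The state is a dict: "time": time; "joint_positions": joint angles; "joint_vel": joint speeds; "joint_torque": joint torques, N m; "position": TCP position; "ee_rot": TCP orientation; "force": force on the tool from outside, world axes, zero at the start; "wrist_torque": the same for the moment, N m; "gripper_width": finger opening in m.
Only numpy, scipy, OpenCV 4.12 (cv2) and the standard library are available. Lean on these libraries where they do the work, as an engineer would, in place of code of your own. Each camera call takes 0.05 s, during which the arm holds its last target. There are 200 camera calls.

### The job

One of the three tea tins in the wooden taping jig has fallen over: stand it upright in the lane, lid up, then slide it along so that the three tins close up into one straight, upright row against the sprung stop. Press the row on the stop with a steady 8 N (never push the stop anywhere near the end of its travel) and finish while still pressing, so that I can tape the tins together; leave the mug, tape gun and clear box alone.

Things in the scene. Friction and masses are not known exactly. Their poses are not given: they have to be found in the camera images.
- jig: timber taping jig fixed to the counter. Origin on the counter in the middle of the lane's width; its y axis runs along the lane towards the stop, x across the lane, z up. The lane floor is the bare counter (z = 0), between two low rails, 60 mm apart, 14 mm wide and 8 mm high, from y = -200 to y = +245 mm. A fixed end block (88 mm wide, 30 mm thick, 70 mm high) stands behind the stop at y = 215 to 245 mm
- stop (a joint): how far (m) the upright stop plate has been pushed back towards the end block, along the jig's +y; 0 at rest, the travel ends at 0.045. It slides freely on a rod against a spring of 400 N/m with no preload, so 8 N is 0.020 m
- stop_face (a point): middle of the face of the stop plate that meets the tins (it looks to the jig's -y and moves with the plate); at rest at y = 150 mm in the jig frame. The plate is 56 mm wide, 12 mm thick and reaches from 6 to 76 mm above the counter
- tin_a_centre (a point): square metal tea tin with a slightly smaller lid, standing in the lane next to the stop; 52 mm wide (own x, across the lane), 46 mm deep (own y, along the lane), 88 mm tall (own z, from base to lid), about 0.16 kg (may be a third lighter or heavier), rigid, flat faces. This point is its centre, 44 mm above its base
- tin_b_centre (a point): square metal tea tin with a slightly smaller lid, standing in the lane in front of the first tin; 52 mm wide (own x, across the lane), 46 mm deep (own y, along the lane), 88 mm tall (own z, from base to lid), about 0.16 kg (may be a third lighter or heavier), rigid, flat faces. This point is its centre, 44 mm above its base
- tin_c_centre (a point): square metal tea tin with a slightly smaller lid, it lies fallen in the open part of the lane, along the lane, on one of its 52 mm wide sides, its base towards the other tins and its lid away from the stop (46 mm high as it lies); 52 mm wide (own x, across the lane), 46 mm deep (own y, along the lane), 88 mm tall (own z, from base to lid), about 0.16 kg (may be a third lighter or heavier), rigid, flat faces. This point is its centre, 44 mm above its base
- mug: white ceramic mug, 82 mm across, 95 mm high, a bystander; origin under its centre
- tape_gun: orange handheld tape gun lying on the counter, about 240 mm long and 90 mm high, a bystander; origin on its underside
- clear_box: clear plastic box with a lid, 134 x 174 x 78 mm, a bystander; origin under its centre
Mind the look-alikes: they are no part of the job. What is shaped like the part that bears tin_a_centre but yellow is not meant.

How it is judged:
On the way:
1. the fallen tin stands upright on its base in the lane, lid up (angle between tin_c_centre's own z axis and vertical below 0.1 rad and x of tin_c_centre in the frame of jig between -0.01 and 0.01 m and height (world z) of tin_c_centre between 0.038 and 0.05 m and y of tin_c_centre in the frame of jig above -0.2 m), for 0.2 s.
At the end, for the whole second after the job is handed in: All tins upright (0.1 rad), lid up, on the counter between the rails (10 mm of the middle, square within 0.13 rad), in one touching row on the stop, the stop pushed back 10 to 30 mm (4 to 12 N), at rest, the robot still pressing on the once fallen tin (angle between each of tin_a_centre, tin_b_centre, tin_c_centre's own z axis and vertical below 0.1 rad and x of tin_a_centre in the frame of jig between -0.01 and 0.01 m and height (world z) of tin_a_centre between 0.038 and 0.05 m and x of tin_b_centre in the frame of jig between -0.01 and 0.01 m and height (world z) of tin_b_centre between 0.038 and 0.05 m and x of tin_c_centre in the frame of jig between -0.01 and 0.01 m and height (world z) of tin_c_centre between 0.038 and 0.05 m and angle between the y axis of each of tin_a_centre, tin_b_centre, tin_c_centre and the y axis of jig, either way round below 0.13 rad and value of joint stop between 0.01 and 0.03 m and contact force between tin_a and stop between 3.5 and 13 N and contact force between tin_a and tin_b above 2.5 N and contact force between tin_b and tin_c above 2.5 N and contact force between any of the fingers, the arm and tin_c above 2.5 N and linear speed of each of tin_c, tin_a below 0.01 m/s); the arm keeps its last pose, push and grip.
It fails at once if the stop is pushed more than 40 mm (16 N), nearly to the end of its travel (value of joint stop above 0.04 m).
It fails at once if a standing tin is knocked over (angle between any of tin_a_centre, tin_b_centre's own z axis and vertical above 0.5 rad).
It fails at once if a bystander is moved more than 20 mm (distance of any of mug, tape_gun, clear_box from where it was at the start of the episode above 0.02 m).
It also fails if it takes over 54 s, if anything falls off the work surface, if the arm or the gripper's body presses on something with over 40 N, if the wrist force passes 120 N, or if a joint passes its speed limit or range.

## Working session

There is one attempt and no reset: what is moved stays moved. The work goes in short steps, Python scripts to look and compute and a shell command to move; the robot and the scene stay as the last step left them, time stands still between calls to the robot, and variables do not carry over. Pictures are saved under pics/ and viewed, about 8 in all and at most 12, crops included, and the job is handed in when it is done.

```bash
mkdir -p pics
cat > h.py <<'E'
import numpy as np, cv2
from scipy.spatial.transform import Rotation as R
from bench import *
def cam_pose(p, s=None):
    if 'mount' in p:
        M=np.array(p['mount']); Rt=R.from_euler('xyz',s['ee_rot']).as_matrix()
        return Rt@M[:3,:3], Rt@M[:3,3]+np.array(s['position'])
    o=np.array(p['orientation'])
    Rm=o if o.shape==(3,3) else R.from_euler('xyz',o).as_matrix()
    return Rm,np.array(p['origin'])
def cloud(p,s=None):
    """400x640x3 world points"""
    v,u=np.mgrid[0:400,0:640]
    x=(u-p['cx'])/p['fx']; y=(v-p['cy'])/p['fy']; a,b=x.copy(),y.copy()
    for _ in range(8):
        k=1+p['k1']*(a*a+b*b); a,b=x/k,y/k
    z=p['range_z']; P=np.stack([a*z,b*z,z],-1)
    Rm,t=cam_pose(p,s); W=P@Rm.T+t; W[z==0]=np.nan
    return W
E
python3 - <<'E'
from h import *
s=sense(); print(s)
for n in ('top','scene'):
    p=read_camera(n); cv2.imwrite(f'pics/{n}0.png',p['img'][:,:,::-1]); print(n,p['origin'],p['orientation'])
    W=cloud(p)
    for l in ('tin_a_centre','jig','stop','mug','tape_gun','clear_box'):
        for d in cut_out(p,l):
            m=d['pixels']; Q=W[m]; Q=Q[~np.isnan(Q[:,0])]
            print(l,round(d['p'],2),np.round(d['position']),np.round(np.median(Q,0),3),'z95',np.round(np.percentile(Q,[5,95],axis=0),3).tolist(),np.median(p['img'][m],0))
E
```

```text
{'time': 0.0, 'joint_positions': array([-1.45418313e+00,  2.17754859e-01,  1.61493390e+00,  7.88079542e-06,
        1.31124523e+00, -1.12199151e-01]), 'joint_vel': array([-2.54750085e-05, -1.71705701e-03,  2.78872406e-04, -1.60591042e-03,
       -4.24526713e-04,  5.72994659e-04]), 'joint_torque': array([ 3.94230292e-04, -3.96840155e+01, -3.03855014e+01, -1.96891301e-04,
        9.64173203e-03, -6.11458297e-07]), 'position': array([ 0.14168796, -0.60785335,  0.20756798]), 'ee_rot': array([-3.14132294e+00,  2.32575544e-03, -1.34198569e+00]), 'force': array([-0.44927464,  0.08606618, -0.30903036]), 'wrist_torque': array([-0.03909816,  0.03420063, -0.04733736]), 'gripper_width': 0.08554263884888853}
top [0.45762351 0.09397811 1.39624646] [-3.06051453 -0.02237224 -1.59344692]
tin_a_centre 0.89 [336. 268.] [0.379 0.035 0.085] z95 [[0.355, 0.01, -0.002], [0.403, 0.058, 0.09]] [130. 112.  10.]
tin_a_centre 0.75 [306. 204.] [0.564 0.112 0.086] z95 [[0.544, 0.095, 0.071], [0.586, 0.129, 0.091]] [103.5 105.5 110. ]
tin_a_centre 0.19 [292. 196.] [0.58  0.157 0.072] z95 [[0.555, 0.146, 0.043], [0
[... 758 characters left out ...]
95, 0.228, 0.091]] [115.  86.  55.]
tin_a_centre 0.56 [320. 201.] [0.588 0.117 0.076] z95 [[0.552, 0.09, 0.016], [0.597, 0.133, 0.092]] [93. 94. 99.]
jig 0.9 [333. 225.] [0.593 0.176 0.033] z95 [[0.543, -0.108, 0.004], [0.637, 0.246, 0.074]] [90. 65. 40.]
stop 0.67 [331. 218.] [0.586 0.157 0.05 ] z95 [[0.557, 0.146, 0.016], [0.605, 0.181, 0.079]] [99. 79. 53.]
mug 0.71 [423. 251.] [0.519 0.41  0.063] z95 [[0.469, 0.369, 0.011], [0.545, 0.464, 0.096]] [93. 92. 87.]
tape_gun 0.72 [268. 246.] [0.775 0.132 0.044] z95 [[0.744, 0.008, 0.016], [0.795, 0.226, 0.091]] [113.  84.  50.]
clear_box 0.61 [186. 178.] [ 0.779 -0.239  0.077] z95 [[0.708, -0.359, 0.01], [0.83, -0.199, 0.082]] [115. 119. 119.]
```

Run:
```python
import cv2
a=cv2.imread('pics/top0.png')[130:330,240:440]; cv2.imwrite('pics/top0c.png',cv2.resize(a,(600,600),interpolation=cv2.INTER_CUBIC))
```

```text
(no output)
```

View pics/top0.png

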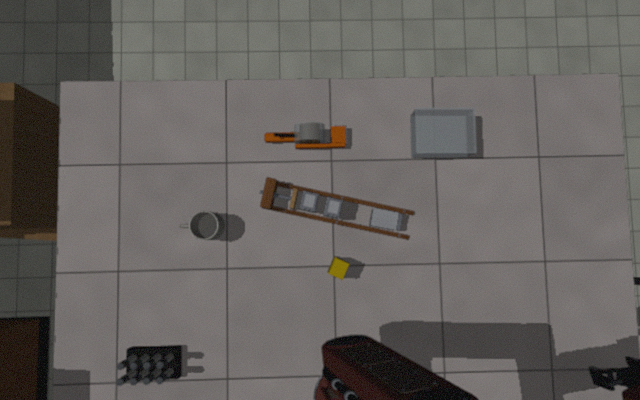

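View pics/top0c.png

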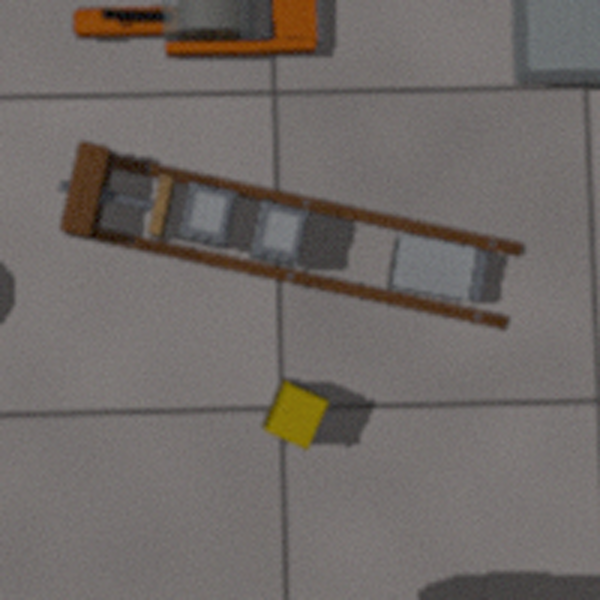

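The two silver tins stand at about (309,202) and (333,208) in the full top picture. The fallen silver tin is at (385,219), lid to the right and away from the stop. The jig's block is at (269,194). The tin at (339,268) is yellow and outside the jig, so it is the look-alike and I'll ignore it.

Next I measure the jig frame and the fallen tin.

```bash
cat >> h.py <<'E'
def rect(P):
    """min-area rect of xy points, mm -> centre, sizes, angle"""
    return cv2.minAreaRect((P[:,:2]*1000).astype(np.float32))
def region(W,lo,hi):
    m=np.all((W>lo)&(W<hi),-1)
    n,l,st,c=cv2.connectedComponentsWithStats(m.astype(np.uint8))
    return [W[l==i] for i in range(1,n) if st[i,4]>25]
E
python3 - <<'E'
from h import *
p=read_camera('top'); W=cloud(p)
print('px mm',1000*1.4/p['fx'], 'counter z', np.nanmedian(W[250:260,400:420,2]))
for nm,lo,hi in (('z>60',[.48,-.2,.06],[.66,.26,.1]),('z 35-58',[.48,-.2,.035],[.66,.0,.058])):
    for Q in region(W,lo,hi):
        print(nm,len(Q),np.round(np.median(Q,0),4),[np.round(v,1) for v in rect(Q)])
# rails: brown pixels with low z
hsv=cv2.cvtColor(p['img'],cv2.COLOR_RGB2HSV)
m=(hsv[...,0]<16)&(hsv[...,1]>90)&(W[...,2]>0.001)&(W[...,2]<.02)&(W[...,0]>.45)&(W[...,0]<.65)&(W[...,1]<.22)&(W[...,1]>-.2)
n,l,st,c=cv2.connectedComponentsWithStats(m.astype(np.uint8),connectivity=8)
for i in range(1,n):
    if st[i,4]>30:
        Q=W[l==i]; vx,vy,x0,y0=cv2.fitLine(Q[:,:2].astype(np.float32),cv2.DIST_HUBER,0,.01,.01).ravel()
        print('rail',len(Q),np.degrees(np.arctan2(vy,vx)),x0,y0,Q[:,1].min(),Q[:,1].max(),np.median(Q[:,2]))
E
```

```text
px mm 2.987657669387538 counter z -0.0012894740425053453
z>60 330 [0.5953 0.2258 0.0682] [array([595.8, 226.3]), array([30.3, 88.5]), np.float64(76.3)]
z>60 91 [0.5775 0.1542 0.0733] [array([578.2, 154.6]), array([12.3, 55.7]), np.float64(76.9)]
z>60 300 [0.5669 0.1092 0.0858] [array([568.4, 110.1]), array([46.2, 52. ]), np.float64(76.3)]
z>60 298 [0.5483 0.0424 0.0863] [array([549.7,  42.6]), array([45.8, 51.8]), np.float64(75.3)]
z 35-58 542 [ 0.5134 -0.1118  0.0438] [array([ 513.6, -112.7]), array([88.2, 51.6]), np.float64(78.2)]
rail 137 76.25824 0.60084105 0.09036786 0.017110466006798566 0.16579188370560155 0.005883283534067196
rail 213 76.56672 0.5566492 -0.09121542 -0.19828216702233925 0.011746593053183735 0.006415117740977028
rail 176 76.55828 0.53490674 0.13331494 0.030815567478568534 0.20525442294576668 0.006088418601875922
rail 191 76.64563 0.48807895 -0.061028674 -0.14997816792010366 0.028294261555171257 0.006364423635566885
```

```bash
cat >> h.py <<'E'
A=np.radians(76.5); EY=np.array([np.cos(A),np.sin(A),0]); EX=np.array([EY[1],-EY[0],0]); EZ=np.array([0,0,1.])
J=np.stack([EX,EY,EZ],1); O=np.array([.542,.0028,0])
def jig(P): return (np.asarray(P)-O)@J
def goal(xyz_mm,tilt):
    """TCP goal: jig mm; tilt deg about jig x (+ = fingers point to stop)"""
    Rg=J@R.from_euler('x',tilt,degrees=True).as_matrix()@np.diag([1,-1,-1.])
    return O+J@(np.array(xyz_mm)/1000),Rg
def plan(steps,grip):
    """steps: list of (xyz_mm,tilt); prints calls from measured pose"""
    s=sense(); t=np.array(s['position']); Rt=R.from_euler('xyz',s['ee_rot']).as_matrix()
    print('t',round(s['time'],2),'now jig mm',np.round(jig(t)*1000,1),'j',np.round(s['joint_positions'],2),'F',np.round(J.T@s['force'],1),'w',round(s['gripper_width'],4))
    for xyz,tilt in steps:
        g,Rg=goal(xyz,tilt)
        rv=R.from_matrix(Rt.T@Rg).as_rotvec(); d=np.linalg.norm(g-t); a=np.degrees(np.linalg.norm(rv))
        n=int(np.ceil(max(np.abs(g-t).max()*1.0/.118,d/.3,a/30,1e-6)))
        for i in range(n):
            t2=t+(g-t)/(n-i); dr=R.from_rotvec(rv/n)
            sh=Rt.T@(t2-t)/.12; tu=rv/n/np.radians(30)
            rows=max(d/n/.0625,a/n/10.7)
            print([round(float(v),2) for v in [*sh,*tu]],grip,'rows',round(rows,1))
            t=t2; Rt=Rt@dr.as_matrix()
        t,Rt=g,Rg
E
python3 - <<'E'
from h import *
plan([((0,-125,220),0),((0,-125,220),45)],0)
E
```

```text
t 0.75 now jig mm [-246.4 -688.1  208.9] j [-1.45  0.22  1.61  0.    1.31 -0.11] F [0.  0.1 0.6] w 0.085
[-0.66, -0.79, -0.02, 0.0, -0.0, -0.42] 0 rows 2.0
[-0.47, -0.91, -0.02, 0.0, -0.0, -0.42] 0 rows 2.0
[-0.25, -0.99, -0.02, 0.0, -0.0, -0.42] 0 rows 2.0
[-0.03, -1.02, -0.02, 0.0, -0.0, -0.42] 0 rows 2.0
[0.19, -1.01, -0.02, 0.0, -0.0, -0.42] 0 rows 2.0
[0.0, 0.0, 0.0, 0.75, 0.0, -0.0] 0 rows 2.1
[0.0, 0.0, 0.0, 0.75, 0.0, -0.0] 0 rows 2.1
```

```bash
H="python3 -m handwheel"
python3 -m handwheel '[[[-0.66,-0.79,-0.02,0,0,-0.42,0],[-0.66,-0.79,-0.02,0,0,-0.42,0],[-0.66,-0.79,-0.02,0,0,-0.42,0]]]' 40
python3 -m handwheel '[[[-0.47,-0.91,-0.02,0,0,-0.42,0],[-0.47,-0.91,-0.02,0,0,-0.42,0],[-0.47,-0.91,-0.02,0,0,-0.42,0]]]'
python3 -m handwheel '[[[-0.25,-0.99,-0.02,0,0,-0.42,0],[-0.25,-0.99,-0.02,0,0,-0.42,0],[-0.25,-0.99,-0.02,0,0,-0.42,0]]]'
python3 - <<'E'
from h import *
plan([((0,-125,220),0),((0,-125,220),45)],0)
E
```

```text
time: 1.12
position: [0.2182, -0.5069, 0.211]
ee_rot: [-3.14, 0.001, -1.118]
force: [-0.1, -0.3, 0.3]
gripper_width: 0.0855
time: 1.5
position: [0.2916, -0.4101, 0.214]
ee_rot: [-3.141, -0.0, -0.898]
force: [-0.8, 0.2, -0.6]
gripper_width: 0.0855
time: 1.88
position: [0.3662, -0.3137, 0.2165]
ee_rot: [3.141, -0.001, -0.678]
force: [0.1, -0.4, 0.1]
gripper_width: 0.0854
t 1.88 now jig mm [ -97.  -348.8  216.5] j [-0.85 -0.1   1.93  0.    1.31 -0.18] F [ 0.2 -0.3  0.1] w 0.0854
[-0.03, -1.02, -0.01, 0.0, -0.0, -0.42] 0 rows 2.0
[0.19, -1.0, -0.01, 0.0, -0.0, -0.42] 0 rows 2.0
[0.0, 0.0, 0.0, 0.75, 0.0, -0.0] 0 rows 2.1
[0.0, 0.0, 0.0, 0.75, 0.0, -0.0] 0 rows 2.1
```

```bash
python3 -m handwheel '[[[-0.03,-1,-0.01,0,0,-0.42,0],[-0.03,-1,-0.01,0,0,-0.42,0],[-0.03,-1,-0.01,0,0,-0.42,0]]]'
python3 -m handwheel '[[[0.19,-1,-0.01,0,0,-0.42,0],[0.19,-1,-0.01,0,0,-0.42,0],[0.19,-1,-0.01,0,0,-0.42,0]]]'
python3 - <<'E'
from h import *
s=sense(); p=read_camera('wrist'); W=cloud(p,s); cv2.imwrite('pics/w1.png',p['img'][:,:,::-1])
JW=jig(W); np.save('jw.npy',JW)
Q=JW[(np.abs(JW[...,0])<.04)&(JW[...,1]>-.2)&(JW[...,1]<-.04)&(JW[...,2]>.035)&(JW[...,2]<.06)]
print(len(Q),np.median(Q,0),rect(Q))
plan([((0,-125,220),45)],0)
E
```

```text
time: 2.25
position: [0.439, -0.219, 0.2176]
ee_rot: [3.141, -0.001, -0.459]
force: [-0.8, 0.4, 0.2]
gripper_width: 0.0853
time: 2.62
position: [0.5131, -0.1222, 0.2187]
ee_rot: [3.141, -0.001, -0.24]
force: [-1.1, -0.1, 0.8]
gripper_width: 0.0853
3406 [-0.00134475 -0.11593053  0.04534438] ((-1.4084529876708984, -119.57523345947266), (52.125328063964844, 88.4146957397461), 1.8676557540893555)
t 2.67 now jig mm [   0.3 -129.9  218.5] j [-0.37 -0.    1.83 -0.    1.31 -0.13] F [-0.8 -0.1 -1.2] w 0.0854
[-0.0, -0.02, -0.01, 0.75, -0.0, -0.01] 0 rows 2.1
[-0.0, -0.02, 0.0, 0.75, -0.0, -0.01] 0 rows 2.1
```

View pics/w1.png

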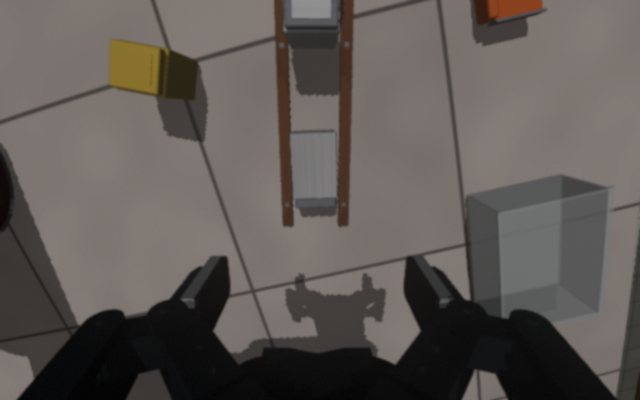

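The wrist view confirms the silver fallen tin at (314,168), between the rails with its lid toward the bottom of the picture (y = -164). The yellow look-alike is at (140,65), outside the jig. Now I tilt.

```bash
python3 -m handwheel '[[[0,-0.02,0,0.75,0,-0.01,0],[0,-0.02,0,0.75,0,-0.01,0],[0,-0.02,0,0.75,0,-0.01,0]]]'
python3 -m handwheel '[[[0,-0.02,0,0.75,0,-0.01,0],[0,-0.02,0,0.75,0,-0.01,0],[0,-0.02,0,0.75,0,-0.01,0]]]'
python3 - <<'E'
from h import *
plan([((-1,-127,70),45),((-1,-127,34),45)],0)
E
```

```text
time: 3.05
position: [0.5102, -0.1248, 0.2172]
ee_rot: [-2.749, 0.001, -0.246]
force: [-0.2, 0.0, 0.2]
gripper_width: 0.0855
time: 3.42
position: [0.5108, -0.1197, 0.2169]
ee_rot: [-2.356, 0.002, -0.238]
force: [0.4, -0.7, 0.5]
gripper_width: 0.0855
t 3.42 now jig mm [  -1.7 -126.4  216.9] j [-0.77  0.2   1.81  0.66  1.6  -0.67] F [ 0.5 -0.6  0.5] w 0.0855
[0.0, 0.43, 0.43, -0.0, -0.0, -0.0] 0 rows 1.2
[0.0, 0.43, 0.43, -0.0, -0.0, -0.0] 0 rows 1.2
[0.0, 0.21, 0.21, 0.0, 0.0, 0.0] 0 rows 0.6
```

```bash
python3 -m handwheel '[[[0,0.43,0.43,0,0,0,0],[0,0.86,0.86,0,0,0,0],[0,0.86,0.86,0,0,0,0],[0,0.86,0.86,0,0,0,0]]]'
python3 -m handwheel '[[[0,0.1,0.1,0,0,0,0],[0,0.21,0.21,0,0,0,0],[0,0.21,0.21,0,0,0,0]]]'
python3 - <<'E'
from h import *
plan([((-1,-127,34),45)],0)
E
```

```text
time: 3.92
position: [0.5129, -0.117, 0.0735]
ee_rot: [-2.355, -0.002, -0.232]
force: [0.3, -0.3, 0.4]
gripper_width: 0.0854
time: 4.3
position: [0.5125, -0.1171, 0.0368]
ee_rot: [-2.355, -0.002, -0.233]
force: [-0.4, 0.7, -0.5]
gripper_width: 0.0855
t 4.3 now jig mm [  -0.7 -123.5   36.8] j [-0.76  0.48  1.86  0.68  1.34 -0.88] F [-0.6  0.6 -0.5] w 0.0855
[-0.0, 0.04, -0.0, -0.0, 0.0, 0.01] 0 rows 0.1
```

```bash
python3 -m handwheel '[[[0,0.03,0.01,0,0,0,0],[0,0.03,0.01,0,0,0,120],[0,0.03,0.01,0,0,0,255],[0,0.03,0.01,0,0,0,255],[0,0.03,0.01,0,0,0,255]]]' 40
python3 -m handwheel '[[[0,0,0,0,0,0,255],[0,0,0,0,0,0,255],[0,0,0,0,0,0,255]]]' 40
python3 - <<'E'
from h import *
plan([((-1,-127,125),45),((-1,-127,125),-45)],255)
E
```

```text
time: 4.92
position: [0.513, -0.1191, 0.0362]
ee_rot: [-2.354, -0.004, -0.232]
force: [-2.2, 1.1, 6.4]
gripper_width: 0.0121
time: 5.3
position: [0.5134, -0.1193, 0.0359]
ee_rot: [-2.354, -0.005, -0.233]
force: [-1.0, -0.6, 6.2]
gripper_width: 0.0
t 5.3 now jig mm [   0.7 -125.4   35.9] j [-0.77  0.48  1.86  0.68  1.34 -0.88] F [-0.9 -0.8  6.2] w 0.0
[-0.01, -0.52, -0.53, -0.0, -0.0, 0.01] 255 rows 1.4
[0.0, 0.0, 0.0, -0.75, 0.0, -0.0] 255 rows 2.1
[0.0, 0.0, 0.0, -0.75, 0.0, -0.0] 255 rows 2.1
[0.0, 0.0, 0.0, -0.75, 0.0, -0.0] 255 rows 2.1
[0.0, 0.0, 0.0, -0.75, 0.0, -0.0] 255 rows 2.1
```

The gripper shut with nothing in it, so I look.

Run:
```python
from h import *
s=sense(); p=read_camera('scene'); cv2.imwrite('pics/s2.png',cv2.resize(p['img'][100:280,240:480,::-1],(800,600),interpolation=cv2.INTER_CUBIC))
```

```text
(no output)
```

View pics/s2.png

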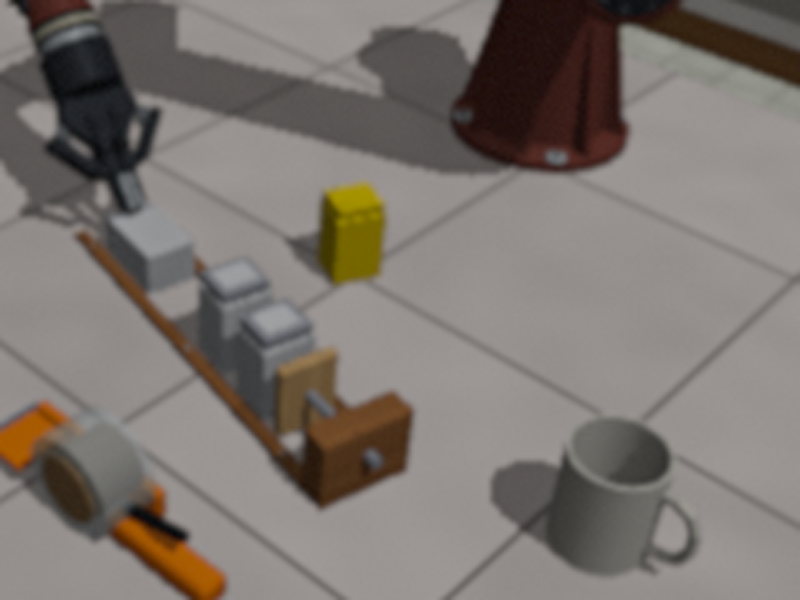

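Tin c still lies at (150,245) in this crop. The shut fingers are at its lid end, around (130,195). I measure where tin and fingers really are.

Run:
```python
from h import *
try: print(tips_ahead, tips_ahead() if callable(tips_ahead) else '')
except Exception as e: print(e)
p=read_camera('top'); JW=jig(cloud(p))
Q=JW[(np.abs(JW[...,0])<.05)&(JW[...,1]>-.25)&(JW[...,1]<0.01)&(JW[...,2]>.035)&(JW[...,2]<.053)]
print('top',len(Q),rect(Q))
s=sense(); p=read_camera('scene'); JW=jig(cloud(p)); W=JW*1000
Q=JW[(np.abs(JW[...,0])<.05)&(JW[...,1]>-.25)&(JW[...,1]<0.01)&(JW[...,2]>.04)&(JW[...,2]<.053)]
print('scene',len(Q),rect(Q))
hsv=cv2.cvtColor(p['img'],cv2.COLOR_RGB2HSV)
for v in range(140,178,4): print(v,[tuple(int(x) if x==x else None for x in W[v,u]) for u in range(268,290,4)])
```

```text
0.017 
top 467 ((-0.46994590759277344, -119.15682983398438), (52.05645751953125, 88.56964111328125), 1.8130794763565063)
scene 271 ((0.37947654724121094, -119.40599060058594), (53.70671463012695, 90.03160858154297), 0.4663601517677307)
140 [(17, -189, 121), (3, -189, 117), (-7, -182, 118), (-107, -352, 3), (-36, -181, 110), (-130, -331, 7)]
144 [(12, -202, 99), (11, -173, 113), (-5, -178, 105), (-26, -191, 92), (-31, -173, 99), (-117, -307, 5)]
148 [(27, -172, 103), (13, -172, 99), (-1, -172, 95), (-15, -170, 91), (-94, -297, 0), (-104, -284, 4)]
152 [(27, -174, 87), (14, -170, 85), (5, -160, 87), (-10, -162, 82), (-78, -266, 4), (-93, -263, 1)]
156 [(-14, -269, 6), (-29, -267, 2), (8, -154, 76), (-4, -152, 73), (-69, -251, -1), (-80, -239, 1)]
160 [(-6, -254, 0), (-14, -237, 6), (12, -148, 66), (2, -139, 67), (-53, -221, 3), (-66, -214, 2)]
164 [(6, -227, 2), (22, -160, 46), (10, -155, 45), (0, -145, 48), (-11, -140, 46), (-21, -131, 48)]
168 [(18, -203, 4), (23, -160, 31), (22, -132, 47), (10, -126, 46), (1, -115, 49), (-11, -112, 46)]
172 [(33, -173, 11), (24, -159, 16), (25, -126, 36), (23, -102, 50), (11, -97, 48), (2, -87, 51)]
176 [(43, -151, 11), (32, -145, 11), (25, -128, 18), (24, -101, 35), (20, -81, 46), (7, -77, 43)]
```

Run:
```python
from h import *
JW=np.load('jw.npy')*1000
m=(JW[...,2]>120)
v,u=np.where(m); P=JW[m]; print('open (tool vertical, TCP z 218.5): lowest points z pct',np.percentile(P[:,2],[0,1,3,10,50]))
i=np.argsort(P[:,2])[:200]; print(np.median(P[i],0), u[i].min(),u[i].max(),v[i].min(),v[i].max())
s=sense(); p=read_camera('wrist'); W=cloud(p,s); cv2.imwrite('pics/w2.png',p['img'][:,:,::-1])
Rt=R.from_euler('xyz',s['ee_rot']).as_matrix(); T=((W-s['position'])@Rt)*1000
np.save('t2.npy',T)
print('mount',np.round(p['mount'],3).tolist())
for v in range(200,330,10): print(v,[tuple(np.nan_to_num(T[v,u]).astype(int)) for u in (300,310,320,330)])
```

```text
open (tool vertical, TCP z 218.5): lowest points z pct [252.99186932 260.103952   267.14185667 286.42548464 317.63871744]
[ -40.65318044 -127.29548843  255.91749715] 215 421 256 296
mount [[1.0, -0.0, -0.0, 0.0], [0.0, 0.956, 0.295, -0.075], [0.0, -0.295, 0.956, -0.164], [0.0, 0.0, 0.0, 1.0]]
200 [(np.int64(-9), np.int64(-23), np.int64(10)), (np.int64(-3), np.int64(-23), np.int64(10)), (np.int64(2), np.int64(-23), np.int64(9)), (np.int64(8), np.int64(-23), np.int64(11))]
210 [(np.int64(-9), np.int64(-18), np.int64(5)), (np.int64(-3), np.int64(-18), np.int64(6)), (np.int64(2), np.int64(-18), np.int64(5)), (np.int64(8), np.int64(-18), np.int64(6))]
220 [(np.int64(-9), np.int64(-14), np.int64(0)), (np.int64(-3), np.int64(-14), np.int64(0)), (np.int64(2), np.int64(-14), np.int64(1)), (np.int64(8), np.int64(-13), np.int64(1))]
230 [(np.int64(-9), np.int64(-9), np.int64(-3)), (np.int64(-3), np.int64(-9), np.int64(-4)), (np.int64(2), np.int64(-9), np.int64(-2)), (np.int64(8), np.int64(-9), np.int64(-3))]
240 [(np.int64(-8), np.int64(-5), np.int64(-7)), (np.int64(-3), np.int64(-5), np.int64(
[... 874 characters left out ...]
.int64(-67)), (np.int64(-1), np.int64(-12), np.int64(-68)), (np.int64(1), np.int64(-6), np.int64(-58)), (np.int64(5), np.int64(-12), np.int64(-67))]
300 [(np.int64(-5), np.int64(-12), np.int64(-74)), (np.int64(-1), np.int64(-9), np.int64(-70)), (np.int64(1), np.int64(-1), np.int64(-58)), (np.int64(5), np.int64(-12), np.int64(-74))]
310 [(np.int64(-4), np.int64(-12), np.int64(-80)), (np.int64(-1), np.int64(-3), np.int64(-68)), (np.int64(1), np.int64(2), np.int64(-59)), (np.int64(4), np.int64(-12), np.int64(-79))]
320 [(np.int64(-4), np.int64(-16), np.int64(-90)), (np.int64(-2), np.int64(0), np.int64(-68)), (np.int64(1), np.int64(7), np.int64(-59)), (np.int64(4), np.int64(-15), np.int64(-88))]
```

View pics/w2.png

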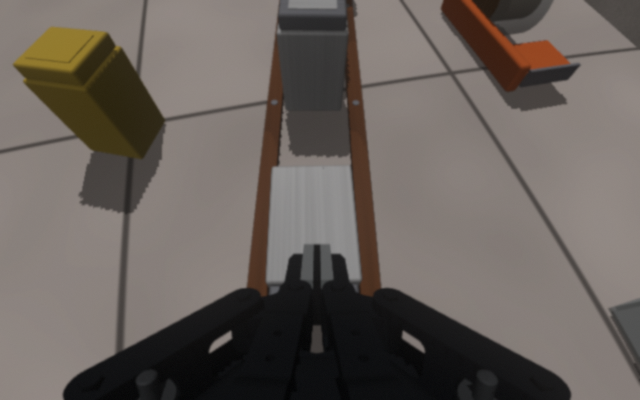

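The wrist view shows the shut fingertips at (317,246), over the lid end of the tin. Depth puts them about 28 mm *behind* the reported TCP, and about 36 mm behind when open. That agrees with the scene camera and with the 6 N contact on top of the tin. So the tool frame is offset by about 45 mm from the description, and I'll plan with the measured grasp point.

```bash
cat >> h.py <<'E'
GOFF=.047  # measured: grasp point lies 47 mm behind reported TCP (shut tips 28 mm behind)
_g=goal
def goal(xyz_mm,tilt):
    p,Rg=_g(xyz_mm,tilt); return p+Rg[:,2]*GOFF,Rg
def gnow(s=None):
    s=s or sense(); Rt=R.from_euler('xyz',s['ee_rot']).as_matrix(); return jig(np.array(s['position'])-GOFF*Rt[:,2])*1000
E
python3 - <<'E'
from h import *
print(gnow()); plan([((-1,-135,85),45),((-1,-129,31),45)],0)
E
```

```text
[   0.61397539 -158.70083667   69.07771143]
t 5.5 now jig mm [   0.7 -125.4   35.9] j [-0.77  0.48  1.86  0.68  1.34 -0.88] F [-1.2 -1.   5.6] w 0.0001
[-0.01, -0.23, 0.05, -0.0, -0.0, 0.01] 0 rows 0.5
[0.0, 0.28, 0.35, 0.0, 0.0, 0.0] 0 rows 0.9
```

```bash
python3 -m handwheel '[[[0,-0.12,-0.12,0,0,0,255],[-0.01,-0.23,0.05,0,0,0,0],[-0.01,-0.23,0.05,0,0,0.01,0],[-0.01,-0.23,0.05,0,0,0.01,0],[-0.01,-0.23,0.05,0,0,0.01,0]]]' 40
python3 -m handwheel '[[[0,0,0,0,0,0,0],[0,0,0,0,0,0,0]]]'
python3 -m handwheel '[[[0,0.14,0.17,0,0,0,0],[0,0.28,0.35,0,0,0,0],[0,0.28,0.35,0,0,0,0]]]'
python3 - <<'E'
from h import *
print(gnow()); plan([((-1,-129,31),45)],0)
E
```

```text
time: 6.12
position: [0.5171, -0.096, 0.0494]
ee_rot: [-2.356, 0.0, -0.237]
force: [-1.4, 0.0, 0.1]
gripper_width: 0.072
time: 6.38
position: [0.5172, -0.0963, 0.0496]
ee_rot: [-2.356, -0.0, -0.237]
force: [0.6, 0.2, -0.3]
gripper_width: 0.0857
time: 6.75
position: [0.5169, -0.0888, -0.0053]
ee_rot: [-2.354, 0.004, -0.236]
force: [-0.6, -0.9, -0.2]
gripper_width: 0.0854
[  -2.93258437 -128.27653385   27.8495792 ]
t 6.75 now jig mm [ -3.1 -95.   -5.3] j [-0.72  0.54  1.88  0.72  1.26 -0.9 ] F [-0.3 -1.1 -0.2] w 0.0854
[0.02, -0.01, -0.02, -0.0, 0.0, -0.01] 0 rows 0.1
```

```bash
python3 -m handwheel '[[[0.02,-0.01,-0.02,0,0,0,0],[0.02,-0.01,-0.02,0,0,0,80],[0.02,-0.01,-0.02,0,0,0,255],[0.02,-0.01,-0.02,0,0,0,255],[0.02,-0.01,-0.02,0,0,0,255]]]' 40
python3 -m handwheel '[[[0,0,0,0,0,0,255],[0,0,0,0,0,0,255],[0,0,0,0,0,0,255]]]' 40
python3 - <<'E'
from h import *
print(gnow()); plan([((-1,-129,125),45),((-1,-129,125),-45)],255)
E
```

```text
time: 7.38
position: [0.5212, -0.0921, -0.0]
ee_rot: [-2.356, -0.002, -0.237]
force: [-1.7, -1.6, 5.9]
gripper_width: 0.0516
time: 7.75
position: [0.5212, -0.0921, -0.0001]
ee_rot: [-2.356, -0.002, -0.237]
force: [-0.9, -1.1, 6.1]
gripper_width: 0.052
[   1.89359193 -130.38411276   33.16499291]
t 7.75 now jig mm [  2.  -97.1  -0.1] j [-0.72  0.53  1.87  0.72  1.26 -0.9 ] F [-0.6 -1.3  6.1] w 0.052
[-0.02, -0.55, -0.53, -0.0, -0.0, 0.0] 255 rows 1.5
[0.0, 0.1, -0.1, -0.75, 0.0, -0.0] 255 rows 2.1
[-0.0, 0.13, -0.05, -0.75, 0.0, -0.0] 255 rows 2.1
[-0.0, 0.14, 0.0, -0.75, 0.0, -0.0] 255 rows 2.1
[0.0, 0.13, 0.05, -0.75, 0.0, -0.0] 255 rows 2.1
```

```bash
python3 -m handwheel '[[[-0.02,-0.27,-0.26,0,0,0,255],[-0.02,-0.55,-0.53,0,0,0,255],[-0.02,-0.55,-0.53,0,0,0,255]]]'
python3 -m handwheel '[[[0,0.05,-0.05,-0.37,0,0,255],[0,0.1,-0.1,-0.75,0,0,255],[0,0.1,-0.1,-0.75,0,0,255]]]'
python3 -m handwheel '[[[0,0.07,-0.03,-0.37,0,0,255],[0,0.13,-0.05,-0.75,0,0,255],[0,0.13,-0.05,-0.75,0,0,255]]]'
python3 -m handwheel '[[[0,0.07,0,-0.37,0,0,255],[0,0.14,0,-0.75,0,0,255],[0,0.14,0,-0.75,0,0,255]]]'
python3 -m handwheel '[[[0,0.07,0.03,-0.37,0,0,255],[0,0.13,0.05,-0.75,0,0,255],[0,0.13,0.05,-0.75,0,0,255]]]'
python3 - <<'E'
from h import *
print(gnow()); plan([((0,-125,125),-45),((0,-125,62),-45)],255)
p=read_camera('scene'); cv2.imwrite('pics/s3.png',cv2.resize(p['img'][60:280,200:480,::-1],(760,600),interpolation=cv2.INTER_CUBIC))
E
```

```text
time: 8.12
position: [0.5212, -0.0913, 0.0935]
ee_rot: [-2.36, -0.008, -0.237]
force: [-0.1, -0.1, -1.0]
gripper_width: 0.0515
time: 8.5
position: [0.5151, -0.1044, 0.0908]
ee_rot: [-2.749, -0.002, -0.233]
force: [1.2, -0.5, -0.6]
gripper_width: 0.0514
time: 8.88
position: [0.5098, -0.12, 0.0884]
ee_rot: [-3.139, 0.004, -0.233]
force: [0.9, 0.2, -2.1]
gripper_width: 0.0514
time: 9.25
position: [0.5047, -0.137, 0.0868]
ee_rot: [2.751, 0.008, -0.235]
force: [0.0, 0.2, -0.8]
gripper_width: 0.0516
time: 9.62
position: [0.5002, -0.1543, 0.0866]
ee_rot: [2.358, 0.01, -0.238]
force: [-0.1, 0.1, -0.8]
gripper_width: 0.0516
[  -3.59804454 -129.36728219  119.94532152]
t 9.62 now jig mm [  -4.  -162.5   86.6] j [-0.    0.37  1.89 -0.8   1.25  0.64] F [-0.1  0.1 -0.8] w 0.0516
[0.03, 0.0, -0.06, -0.0, 0.02, 0.01] 255 rows 0.1
[0.0, -0.37, 0.37, 0.0, 0.0, 0.0] 255 rows 1.0
```

View pics/s3.png

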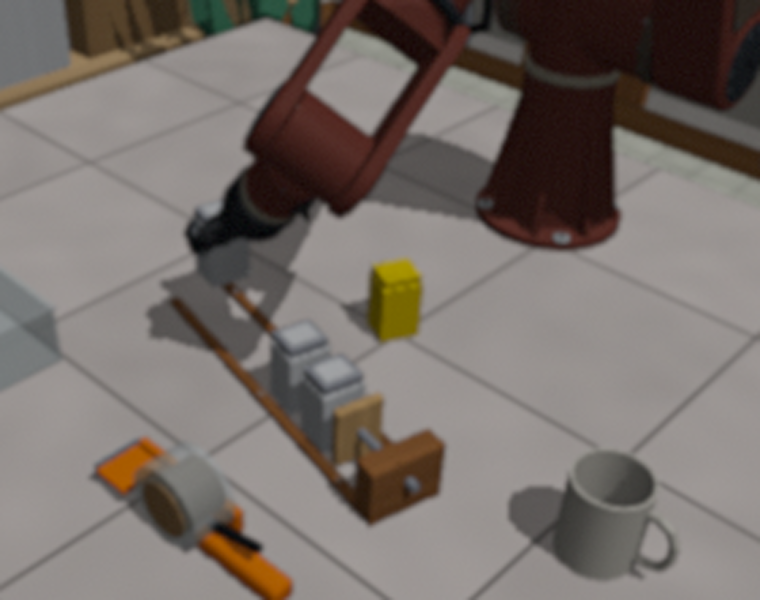

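The tin is now held upright, lid up, at (220,240) in this crop, clear of the standing tins. I lower it.

```bash
python3 -m handwheel '[[[0.03,0,-0.06,0,0.02,0.01,255],[0.03,-0.37,0.31,0,0.02,0.01,255],[0.03,-0.37,0.31,0,0.02,0.01,255]]]'
python3 - <<'E'
from h import *
p=read_camera('top'); W=cloud(p); JW=jig(W)
Q=JW[(np.abs(JW[...,0])<.06)&(JW[...,1]>-.19)&(JW[...,1]<-.1)&(JW[...,2]>.07)&(JW[...,2]<.125)]
print('lid',len(Q),np.median(Q,0)*1000, np.percentile(Q[:,2],[5,25,50,75,95])*1000,rect(Q))
print(gnow()); plan([((0,-125,55),-45)],255)
E
```

```text
time: 10.05
position: [0.5063, -0.1514, 0.0306]
ee_rot: [2.357, -0.007, -0.235]
force: [0.0, -0.4, -0.6]
gripper_width: 0.0513
lid 472 [   0.83686666 -122.16237051   94.3641427 ] [ 76.80697346  89.18047199  94.3641427   97.32853195 102.09609793] ((0.4592781066894531, -128.63157653808594), (57.0902099609375, 118.05009460449219), 89.90680694580078)
[   1.54286425 -124.87840963   65.51347073]
t 10.1 now jig mm [   1.8 -158.1   32.3] j [ 0.01  0.47  1.88 -0.84  1.18  0.74] F [-0.7  0.3 -1.2] w 0.0516
[-0.02, -0.06, 0.06, -0.0, -0.01, -0.01] 255 rows 0.2
```

```bash
python3 -m handwheel '[[[-0.01,-0.03,0.03,0,-0.01,-0.01,255],[-0.01,-0.05,0.05,0,-0.01,-0.01,255],[-0.01,-0.05,0.05,0,-0.01,-0.01,255]]]'
python3 -m handwheel '[[[0,-0.01,0.01,0,0,0,255],[0,-0.01,0.01,0,0,0,255]]]'
python3 - <<'E'
from h import *
print(gnow()); plan([((0,-125,55),-45)],255)
E
```

```text
time: 10.48
position: [0.5077, -0.1507, 0.028]
ee_rot: [2.354, -0.007, -0.235]
force: [-2.8, 2.8, 8.0]
gripper_width: 0.0514
time: 10.72
position: [0.5077, -0.1507, 0.0279]
ee_rot: [2.352, -0.007, -0.236]
force: [-4.9, 4.7, 14.9]
gripper_width: 0.0517
[   2.22681349 -123.91642759   61.02901628]
t 10.72 now jig mm [   2.5 -157.3   27.9] j [ 0.01  0.48  1.88 -0.84  1.18  0.75] F [-5.9  3.4 14.9] w 0.0517
[-0.02, -0.03, 0.04, 0.01, -0.01, -0.01] 255 rows 0.1
```

```bash
python3 -m handwheel '[[[0,0.05,-0.05,0,0,0,255],[-0.02,0.05,-0.05,0,0,0,255],[-0.02,0.05,-0.05,0,0,0,255]]]'
python3 - <<'E'
from h import *
print(gnow())
p=read_camera('top'); JW=jig(cloud(p))*1000
for d in cut_out(p,'tin_c_centre'): print(round(d['p'],2),d['position'],np.nanmedian(JW[d['pixels']],0))
c=p['img']; m=(np.abs(JW[...,0])<60)&(JW[...,1]>-190)&(JW[...,1]<-90)&(JW[...,2]>70)
v,u=np.where(m); print(u.min(),u.max(),v.min(),v.max())
a=c[195:245,360:430,::-1]; cv2.imwrite('pics/t4.png',cv2.resize(a,(770,550),interpolation=cv2.INTER_CUBIC))
Q=JW[m]; 
for y in range(-175,-95,8):
    q=Q[(Q[:,1]>y)&(Q[:,1]<y+8)]
    if len(q): print(y,len(q),np.round(q[:,0].min()),np.round(q[:,0].max()),np.round(np.percentile(q[:,2],[10,50,90])))
E
```

```text
time: 11.1
position: [0.5038, -0.1498, 0.0309]
ee_rot: [2.357, -0.004, -0.233]
force: [-0.2, -0.4, -1.9]
gripper_width: 0.0513
[  -1.7128944  -124.04562698   64.18975442]
0.64 [389.9, 220.9] [  -0.54393087 -128.09744068   95.30312282]
0.5 [204.8, 225.0] [-130.81101672  392.50937769   28.03301639]
375 402 195 237
-159 18 -25.0 25.0 [94. 96. 99.]
-151 53 -27.0 24.0 [ 92.  96. 100.]
-143 54 -27.0 25.0 [89. 97. 99.]
-135 62 -32.0 32.0 [83. 96. 99.]
-127 70 -39.0 38.0 [ 75.  94. 100.]
-119 99 -56.0 52.0 [82. 92. 98.]
-111 79 -58.0 59.0 [ 80.  93. 100.]
-103 90 -60.0 60.0 [ 81. 101. 112.]
```

View pics/t4.png

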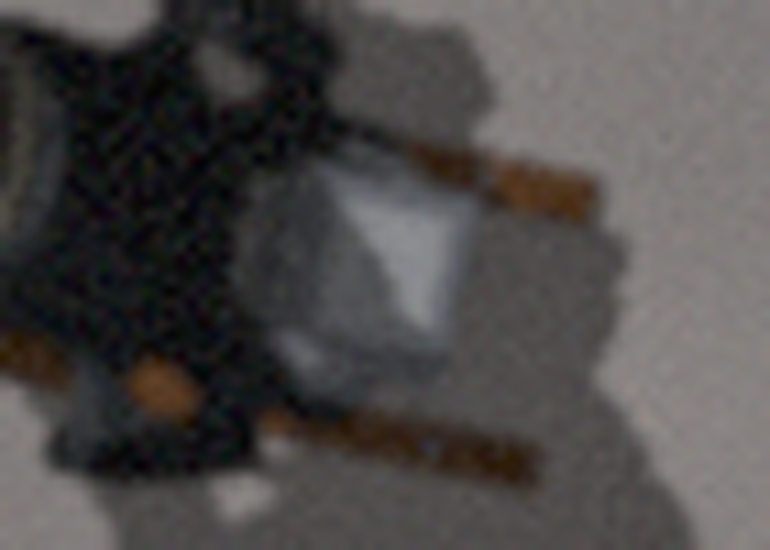

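The tin is centred (x -27 to 25 mm) and square, with its base about 9 mm up. It had caught on a rail edge before. I lower it again.

```bash
python3 -m handwheel '[[[0.01,-0.03,0.03,0,0,0,255],[0.01,-0.04,0.04,0,0,0,255],[0.01,-0.04,0.04,0,0,0,255]]]'
python3 -c "
from h import *
print(gnow()); plan([((-1,-124,55),-45)],255)"
python3 -m handwheel '[[[0,-0.01,0.01,0,0,0,255],[0,-0.01,0.01,0,0,0,255]]]'
python3 -c "
from h import *
print(gnow()); plan([((-1,-124,55),-45)],255)"
```

```text
time: 11.58
position: [0.5051, -0.1501, 0.0237]
ee_rot: [2.356, -0.003, -0.233]
force: [-0.9, 0.1, -1.7]
gripper_width: 0.0519
[  -0.37884844 -124.04972983   56.91555132]
t 11.57 now jig mm [  -0.2 -157.3   23.7] j [ 0.01  0.49  1.88 -0.84  1.17  0.75] F [-0.9 -0.1 -1.7] w 0.0519
[-0.01, -0.01, 0.01, 0.0, -0.01, -0.0] 255 rows 0.0
time: 11.82
position: [0.5054, -0.1501, 0.0224]
ee_rot: [2.356, -0.004, -0.233]
force: [-0.7, 0.2, -0.9]
gripper_width: 0.0519
[-1.13194576e-01 -1.23957340e+02  5.56626372e+01]
t 11.82 now jig mm [ 1.000e-01 -1.572e+02  2.240e+01] j [ 0.01  0.49  1.88 -0.84  1.17  0.75] F [-0.7  0.1 -0.9] w 0.0519
[-0.01, -0.0, 0.0, 0.0, -0.01, -0.0] 255 rows 0.0
```

```bash
python3 -m handwheel '[[[0,-0.006,0.006,0,0,0,255],[0,-0.006,0.006,0,0,0,255]]]'
python3 -m handwheel '[[[0,-0.006,0.006,0,0,0,255],[0,-0.006,0.006,0,0,0,255]]]'
```

```text
time: 12.08
position: [0.5056, -0.1501, 0.0219]
ee_rot: [2.356, -0.004, -0.233]
force: [-0.3, 0.8, 0.8]
gripper_width: 0.052
time: 12.32
position: [0.5056, -0.1502, 0.0219]
ee_rot: [2.354, -0.004, -0.234]
force: [-1.4, 2.5, 5.4]
gripper_width: 0.0517
```

```bash
python3 -m handwheel '[[[0,0.003,-0.003,0,0,0,200],[0,0.003,-0.003,0,0,0,0],[0,0.003,-0.003,0,0,0,0],[0,0.003,-0.003,0,0,0,0],[0,0.003,-0.003,0,0,0,0]]]'
python3 -m handwheel '[[[0,0,0,0,0,0,0],[0,0,-0.3,0,0,0,0],[0,0,-0.7,0,0,0,0],[0,0,-1,0,0,0,0],[0,0,-1,0,0,0,0]]]'
python3 - <<'E'
from h import *
print(gnow())
p=read_camera('top'); JW=jig(cloud(p))
Q=JW[(np.abs(JW[...,0])<.035)&(JW[...,1]>-.19)&(JW[...,1]<-.1)&(JW[...,2]>.07)&(JW[...,2]<.1)]
print('c',len(Q),np.median(Q,0)*1000,rect(Q))
plan([((0,-210,160),-45),((0,-210,160),0),((0,-210,60),0)],255)
E
```

```text
time: 12.95
position: [0.5054, -0.1501, 0.0208]
ee_rot: [2.356, -0.004, -0.233]
force: [-0.7, 0.4, 0.1]
gripper_width: 0.0852
time: 13.58
position: [0.5276, -0.0659, 0.1082]
ee_rot: [2.358, -0.01, -0.23]
force: [0.1, -0.7, -0.3]
gripper_width: 0.085
[  1.52538633 -37.01463651 141.54257713]
c 294 [   2.3068006  -130.68121628   85.77041626] ((3.239778518676758, -132.57888793945312), (51.50929260253906, 46.002540588378906), 0.28851625323295593)
t 13.62 now jig mm [  0.4 -71.6 106.6] j [ 0.15  0.4   1.79 -0.74  1.37  0.7 ] F [-0.2 -0.2  0. ] w 0.0854
[-0.0, 0.57, 0.45, -0.0, -0.01, -0.0] 255 rows 1.4
[-0.0, 0.57, 0.45, -0.0, -0.01, -0.0] 255 rows 1.4
[0.0, -0.14, -0.06, 0.75, 0.0, 0.0] 255 rows 2.1
[-0.0, -0.15, -0.0, 0.75, 0.0, 0.0] 255 rows 2.1
[0.0, 0.0, 0.83, 0.0, 0.0, 0.0] 255 rows 1.6
```

Tin c now stands at (3, -133), lid at 86 mm. Next I move behind it and push with shut fingers tilted 20° so the tips lead.

Run:
```python
from h import *
plan([((1,-200,165),-45),((1,-205,165),20),((1,-195,46),20)],255)
```

```text
t 13.62 now jig mm [  0.4 -71.6 106.6] j [ 0.15  0.4   1.79 -0.74  1.37  0.7 ] F [-0.2 -0.2  0. ] w 0.0854
[0.0, 0.55, 0.4, -0.0, -0.01, -0.0] 255 rows 1.3
[0.0, 0.55, 0.4, -0.0, -0.01, -0.0] 255 rows 1.3
[0.0, -0.11, -0.07, 0.72, 0.0, 0.0] 255 rows 2.0
[-0.0, -0.13, -0.02, 0.72, 0.0, 0.0] 255 rows 2.0
[0.0, -0.12, 0.03, 0.72, 0.0, 0.0] 255 rows 2.0
[0.0, 0.13, 0.48, 0.0, 0.0, 0.0] 255 rows 1.0
[-0.0, 0.13, 0.48, 0.0, 0.0, 0.0] 255 rows 1.0
```

```bash
python3 -m handwheel '[[[0,0.55,0.4,0,-0.01,0,255],[0,0.55,0.4,0,-0.01,0,255],[0,0.55,0.4,0,-0.01,0,255]]]' 20
python3 -m handwheel '[[[0,0.55,0.4,0,-0.01,0,255],[0,0.55,0.4,0,-0.01,0,255],[0,0.55,0.4,0,-0.01,0,255]]]'
python3 -m handwheel '[[[0,-0.11,-0.07,0.36,0,0,255],[0,-0.11,-0.07,0.72,0,0,255],[0,-0.11,-0.07,0.72,0,0,255]]]'
python3 -m handwheel '[[[0,-0.13,-0.02,0.36,0,0,255],[0,-0.13,-0.02,0.72,0,0,255],[0,-0.13,-0.02,0.72,0,0,255]]]'
python3 -m handwheel '[[[0,-0.12,0.03,0.36,0,0,255],[0,-0.12,0.03,0.72,0,0,255],[0,-0.12,0.03,0.72,0,0,255]]]'
python3 - <<'E'
from h import *
print(gnow())
plan([((1,-195,46),20)],255)
E
```

```text
time: 14.0
position: [0.5042, -0.1473, 0.1174]
ee_rot: [2.356, 0.002, -0.24]
force: [0.3, 0.8, 0.3]
gripper_width: 0.0324
time: 14.38
position: [0.4867, -0.2244, 0.1308]
ee_rot: [2.357, 0.004, -0.242]
force: [0.2, 1.0, 0.9]
gripper_width: 0.0003
time: 14.75
position: [0.4925, -0.2105, 0.13]
ee_rot: [2.733, -0.002, -0.243]
force: [-0.1, -0.1, -0.1]
gripper_width: 0.0001
time: 15.12
position: [0.4939, -0.1954, 0.1232]
ee_rot: [3.109, 0.005, -0.244]
force: [0.2, 0.3, -0.3]
gripper_width: 0.0002
time: 15.5
position: [0.4963, -0.1803, 0.1173]
ee_rot: [-2.796, 0.01, -0.243]
force: [0.2, -0.1, -1.0]
gripper_width: -0.0003
[  -1.3612648  -204.64642852  161.52252213]
t 15.5 now jig mm [  -1.7 -188.7  117.3] j [-0.67  0.19  1.87  0.32  1.26 -0.56] F [ 0.2 -0.  -1. ] w -0.0003
[0.03, 0.25, 0.93, 0.01, 0.01, -0.02] 255 rows 1.9
```

```bash
python3 -m handwheel '[[[0.03,0.12,0.45,0.01,0.01,-0.02,255],[0.03,0.25,0.93,0.01,0.01,-0.02,255],[0.03,0.25,0.93,0.01,0.01,-0.02,255]]]'
python3 - <<'E'
from h import *
print(gnow())
plan([((1,-180,46),20),((1,-90,46),20)],255)
E
```

```text
time: 15.88
position: [0.4977, -0.1654, -0.001]
ee_rot: [-2.786, 0.011, -0.228]
force: [-0.1, 1.5, 0.3]
gripper_width: -0.0001
[  -3.18889692 -190.24810912   43.09455217]
t 15.88 now jig mm [  -3.8 -173.9   -1. ] j [-0.66  0.37  1.92  0.37  1.05 -0.64] F [-0.4  1.4  0.3] w -0.0001
[0.04, -0.09, 0.01, -0.01, 0.02, 0.01] 255 rows 0.2
[0.0, -0.7, 0.26, 0.0, 0.0, 0.0] 255 rows 1.4
```

```bash
python3 -m handwheel '[[[0.04,-0.06,0,0,0.02,0.01,255],[0.04,-0.1,0.01,0,0.02,0.01,255],[0.04,-0.1,0.01,0,0.02,0.01,255]]]'
python3 -m handwheel '[[[0,-0.04,0.014,0,0,0,255],[0,-0.08,0.028,0,0,0,255],[0,-0.12,0.042,0,0,0,255],[0,-0.16,0.057,0,0,0,255],[0,-0.2,0.071,0,0,0,255]]]'
python3 - <<'E'
from h import *
print(gnow())
p=read_camera('top'); JW=jig(cloud(p))
for Q in region(JW,[-.035,-.2,.07],[.035,.19,.1]): print(len(Q),np.median(Q,0)*1000,rect(Q))
plan([((0,-60,46),20)],255)
E
```

```text
time: 16.25
position: [0.5125, -0.1626, 0.0104]
ee_rot: [-2.793, -0.018, -0.24]
force: [-0.9, 0.2, -0.3]
gripper_width: -0.0002
time: 16.88
position: [0.5167, -0.137, 0.008]
ee_rot: [-2.791, -0.013, -0.241]
force: [0.3, -1.4, 1.1]
gripper_width: 0.0
[   7.37983082 -157.98926649   52.10441063]
83 [1.17766779e-01 1.55722861e+02 7.36184534e+01] ((-0.5120639801025391, 155.97232055664062), (55.19685363769531, 12.011025428771973), 0.03156295418739319)
292 [ -0.3621145  109.96283066  85.77831738] ((0.9323387145996094, 110.44242858886719), (51.778778076171875, 45.947994232177734), 0.2243560254573822)
295 [-2.64363274 40.92006957 85.90425222] ((-1.6554031372070312, 40.59590148925781), (45.57802963256836, 51.988609313964844), 88.70568084716797)
294 [   1.88525406 -114.90884494   85.81247222] ((2.723257064819336, -116.06849670410156), (51.91929626464844, 45.225433349609375), 1.967635989189148)
46 [  21.99703079 -157.60035379   81.05093113] ((22.615915298461914, -159.66539001464844), (19.101247787475586, 29.339656829833984), 77.10897064208984)
81 [ -17.73653888 -160.14716113   82.46514818] ((-12.960819244384766, -161.96377563476562), (39.43649673461914, 23.045913696289062), 21.44556427001953)
t 16.93 now jig mm [   7.8 -141.1    7.9] j [-0.6   0.35  1.93  0.39  1.02 -0.59] F [ 0.8  0.  -0.2] w -0.0001
[-0.07, -0.74, 0.33, -0.0, -0.03, -0.0] 255 rows 1.6
```

```bash
python3 -m handwheel '[[[-0.01,-0.04,0.02,0,0,0,255],[-0.02,-0.08,0.04,0,-0.01,0,255],[-0.03,-0.12,0.06,0,-0.02,0,255],[-0.04,-0.16,0.08,0,-0.02,0,255],[-0.05,-0.2,0.1,0,-0.02,0,255]]]'
python3 -m handwheel '[[[0,-0.04,0.014,0,0,0,255],[0,-0.08,0.028,0,0,0,255],[0,-0.12,0.042,0,0,0,255],[0,-0.16,0.057,0,0,0,255],[0,-0.2,0.071,0,0,0,255]]]'
python3 -m handwheel '[[[0,-0.04,0.014,0,0,0,255],[0,-0.08,0.028,0,0,0,255],[0,-0.12,0.042,0,0,0,255],[0,-0.16,0.057,0,0,0,255],[0,-0.2,0.071,0,0,0,255]]]'
python3 - <<'E'
from h import *
print(gnow())
p=read_camera('top'); JW=jig(cloud(p))
for Q in region(JW,[-.035,-.12,.07],[.035,.19,.1]): print(len(Q),np.median(Q,0)*1000,rect(Q))
plan([((0,0,46),20)],255)
E
```

```text
time: 17.55
position: [0.5172, -0.1094, 0.0048]
ee_rot: [-2.791, -0.003, -0.237]
force: [-0.1, -1.8, 0.5]
gripper_width: -0.0004
time: 18.18
position: [0.5232, -0.0847, 0.0051]
ee_rot: [-2.791, -0.003, -0.237]
force: [-0.6, -0.7, 0.5]
gripper_width: 0.0001
time: 18.8
position: [0.5292, -0.06, 0.0054]
ee_rot: [-2.791, -0.003, -0.237]
force: [0.7, -1.0, -0.2]
gripper_width: 0.0001
[  2.04334062 -80.19761671  49.4893622 ]
79 [ -1.12195024 156.07011523  74.08685339] ((-0.17563629150390625, 156.02879333496094), (55.540061950683594, 12.108038902282715), 0.06386781483888626)
295 [ -0.27717459 109.98163748  85.96484968] ((1.1212425231933594, 110.4570083618164), (51.75783157348633, 46.07736587524414), 0.06696435064077377)
294 [-2.48309389 40.78396422 86.02764396] ((-1.7086200714111328, 40.45570755004883), (45.771827697753906, 51.824485778808594), 89.64830780029297)
293 [ -3.01595937 -37.22419651  85.3248855 ] ((-2.3460655212402344, -38.201263427734375), (51.87159729003906, 46.15899658203125), 2.6139097213745117)
53 [ 24.44932691 -79.92116049  79.26461456] ((19.088043212890625, -81.87274932861328), (18.940793991088867, 33.22247314453125), 75.53358459472656)
69 [-22.55743535 -82.22767013  80.26836795] ((-18.877849578857422, -82.90632629394531), (40.705345153808594, 20.414379119873047), 24.93877601623535)
t 18.85 now jig mm [  2.1 -63.5   5.4] j [-0.46  0.32  1.96  0.42  0.97 -0.48] F [-0.1  0.3 -0.2] w -0.0
[-0.02, -0.61, 0.26, -0.0, -0.01, -0.0] 255 rows 1.3
```

```bash
python3 -m handwheel '[[[-0.01,-0.04,0.014,0,0,0,255],[-0.02,-0.08,0.028,0,0,0,255],[-0.03,-0.12,0.042,0,0,0,255],[-0.03,-0.16,0.057,0,0,0,255],[-0.03,-0.2,0.071,0,0,0,255]]]'
python3 -m handwheel '[[[0,-0.03,0.011,0,0,0,255],[0,-0.06,0.021,0,0,0,255],[0,-0.09,0.032,0,0,0,255],[0,-0.12,0.042,0,0,0,255],[0,-0.15,0.053,0,0,0,255]]]'
python3 -m handwheel '[[[0,-0.03,0.011,0,0,0,255],[0,-0.06,0.021,0,0,0,255],[0,-0.09,0.032,0,0,0,255],[0,-0.12,0.042,0,0,0,255],[0,-0.15,0.053,0,0,0,255]]]'
python3 - <<'E'
from h import *
print(gnow())
p=read_camera('top'); JW=jig(cloud(p))
for Q in region(JW,[-.035,-.06,.07],[.035,.2,.1]): print(len(Q),np.median(Q,0)*1000,rect(Q))
plan([((-1,13,46),20)],255)
E
```

```text
time: 19.48
position: [0.5322, -0.0347, 0.0059]
ee_rot: [-2.791, -0.004, -0.238]
force: [0.5, -1.5, 0.6]
gripper_width: 0.0001
time: 20.1
position: [0.5362, -0.0161, 0.0058]
ee_rot: [-2.791, -0.003, -0.237]
force: [0.7, -2.6, 0.6]
gripper_width: 0.0002
time: 20.72
position: [0.5406, 0.0024, 0.0059]
ee_rot: [-2.791, -0.003, -0.237]
force: [0.0, -4.0, -0.0]
gripper_width: -0.0003
[ -1.44411662 -16.83529211  50.08473629]
78 [2.80175056e-02 1.56049548e+02 7.44459525e+01] ((0.03779411315917969, 155.92083740234375), (12.048334121704102, 55.506797790527344), 89.68303680419922)
878 [-2.70615005 70.34965404 86.09317712] ((-1.6567020416259766, 70.6550064086914), (138.70602416992188, 53.308101654052734), 86.89093780517578)
49 [ 23.43772636 -17.66479368  81.79089657] ((19.253189086914062, -18.722482681274414), (15.878435134887695, 34.07426071166992), 77.78803253173828)
53 [-24.67606406 -18.460178    79.84931634] ((-21.693246841430664, -17.15547752380371), (36.70641326904297, 17.946739196777344), 33.6373405456543)
t 20.77 now jig mm [-1.4 -0.2  6. ] j [-0.34  0.31  1.98  0.44  0.93 -0.38] F [ 1.6 -2.4 -0.9] w 0.0002
[0.0, -0.22, 0.12, -0.0, -0.01, -0.0] 255 rows 0.5
```

```bash
python3 -m handwheel '[[[0,-0.02,0.007,0,0,0,255],[0,-0.04,0.014,0,0,0,255],[0,-0.06,0.021,0,0,0,255],[0,-0.08,0.028,0,0,0,255],[0,-0.1,0.036,0,0,0,255]]]'
python3 -m handwheel '[[[0,-0.02,0.007,0,0,0,255],[0,-0.04,0.014,0,0,0,255],[0,-0.06,0.021,0,0,0,255],[0,-0.08,0.028,0,0,0,255],[0,-0.08,0.028,0,0,0,255]]]'
python3 - <<'E'
from h import *
print(gnow())
p=read_camera('top'); JW=jig(cloud(p))
for z0,z1 in((.08,.1),(.068,.079)):
  for Q in region(JW,[-.035,-.01,z0],[.035,.205,z1]): print(len(Q),np.median(Q,0)*1000,rect(Q))
plan([((-1,13,48),20)],255)
E
```

```text
time: 21.4
position: [0.5435, 0.0148, 0.006]
ee_rot: [-2.791, -0.003, -0.237]
force: [0.5, -4.8, -1.3]
gripper_width: -0.0002
time: 22.02
position: [0.5458, 0.0239, 0.006]
ee_rot: [-2.793, -0.003, -0.237]
force: [-0.4, -7.1, -1.0]
gripper_width: 0.0001
[-1.43139334  5.32750384 50.17526257]
251 [  0.85039743 138.59153279  86.47646124] ((0.8048553466796875, 139.02713012695312), (47.47285842895508, 42.89073944091797), 0.14148057997226715)
510 [-3.74868303 69.04224694 86.23013729] ((-3.4464683532714844, 69.51602172851562), (87.95760345458984, 49.48897933959961), 89.2751235961914)
104 [ -4.9203723  165.83649001  73.55595535] ((-0.6130771636962891, 147.53903198242188), (51.58195877075195, 54.49995422363281), 89.82177734375)
t 22.07 now jig mm [-1.3 21.4  6. ] j [-0.3   0.32  1.97  0.44  0.92 -0.34] F [ 1.2 -6.9  0.1] w -0.0003
[0.0, -0.05, 0.04, -0.0, -0.01, 0.0] 255 rows 0.1
```

```bash
python3 -m handwheel '[[[0,-0.02,0.007,0,0,0,255],[0,-0.04,0.014,0,0,0,255],[0,-0.06,0.021,0,0,0,255],[0,-0.068,0.024,0,0,0,255],[0,-0.068,0.024,0,0,0,255]]]'
python3 -m handwheel '[[[0,0,0,0,0,0,255],[0,0,0,0,0,0,255],[0,0,0,0,0,0,255],[0,0,0,0,0,0,255]]]'
python3 - <<'E'
from h import *
print(gnow(),J.T@sense()['force'])
p=read_camera('top'); JW=jig(cloud(p))
for z0,z1 in((.08,.1),(.068,.078)):
  for Q in region(JW,[-.035,-.0,z0],[.035,.205,z1]): print(len(Q),np.median(Q,0)*1000,rect(Q))
hsv=cv2.cvtColor(p['img'],cv2.COLOR_RGB2HSV)
Q=JW[(hsv[...,1]>90)&(np.abs(JW[...,0])<.035)&(JW[...,1]>.14)&(JW[...,1]<.205)&(JW[...,2]>.065)&(JW[...,2]<.08)]
print('plate',len(Q),np.percentile(Q[:,1],[2,50,98])*1000)
p=read_camera('scene'); cv2.imwrite('pics/s5.png',cv2.resize(p['img'][100:280,240:480,::-1],(800,600),interpolation=cv2.INTER_CUBIC))
E
```

```text
time: 22.7
position: [0.5475, 0.031, 0.0059]
ee_rot: [-2.795, -0.004, -0.236]
force: [-2.5, -10.1, 0.4]
gripper_width: 0.0001
time: 23.2
position: [0.5475, 0.031, 0.0059]
ee_rot: [-2.795, -0.004, -0.236]
force: [-2.2, -10.3, 1.0]
gripper_width: 0.0003
[-1.3923451  12.76051207 50.09635344] [  0.23519834 -10.55324987   0.97993546]
253 [  0.30549031 145.81145891  86.07833251] ((0.5987319946289062, 145.70919799804688), (41.99699783325195, 47.94196319580078), 89.4266128540039)
250 [-2.44447131 99.55001117 86.69675985] ((-1.6930351257324219, 99.67556762695312), (47.77243423461914, 41.618778228759766), 0.06967519968748093)
252 [-4.90689298 53.67423938 86.21176797] ((-4.330226898193359, 53.711097717285156), (48.29492950439453, 41.36600112915039), 0.6947462558746338)
86 [ -0.50121882 173.78459953  73.56431989] ((-0.6564254760742188, 174.42367553710938), (54.74334716796875, 15.482969284057617), 4.54835844039917)
31 [ -5.6258228  122.89289152  74.08431374] ((-1.4595260620117188, 126.60137939453125), (54.66432571411133, 17.570926666259766), 6.133139610290527)
34 [-26.18724756  75.46537044  73.06421975] ((-18.642173767089844, 61.12047576904297), (47.07218551635742, 34.48799514770508), 71.53229522705078)
plate 69 [169.46564002 174.40451337 178.99392449]
```

View pics/s5.png

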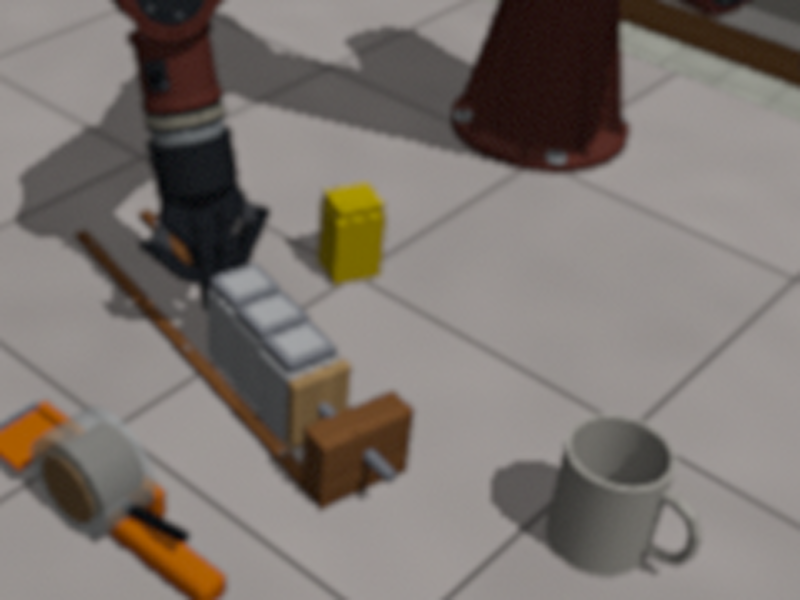

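The picture shows one straight upright row, lids at (245,283), (272,310) and (303,340), pressed on the stop plate at (318,400). The stop is pushed about 18.7 mm, roughly 7.5 N. I add 1 mm and hand in.

```bash
python3 -m handwheel '[[[0,-0.008,0.003,0,0,0,255],[0,-0.008,0.003,0,0,0,255],[0,-0.008,0.003,0,0,0,255],[0,-0.008,0.003,0,0,0,255],[0,-0.008,0.003,0,0,0,255]]]'
python3 - <<'E'
from h import *
p=read_camera('top'); JW=jig(cloud(p))
for Q in region(JW,[-.035,0,.08],[.035,.205,.1]): print(len(Q),rect(Q))
print(gnow(),J.T@sense()['force']); print(hand_in())
E
```

```text
time: 23.92
position: [0.5477, 0.0318, 0.0059]
ee_rot: [-2.795, -0.004, -0.236]
force: [-2.8, -10.4, 0.3]
gripper_width: -0.0
254 ((0.7503185272216797, 146.49301147460938), (42.20292663574219, 47.529659271240234), 89.96014404296875)
249 ((-1.8890647888183594, 100.76844787597656), (48.164215087890625, 41.82514190673828), 0.9653616547584534)
256 ((-4.320556640625, 54.73118591308594), (42.30813980102539, 47.94359588623047), 89.64082336425781)
[-1.37281236 13.54966942 50.08449548] [  0.44688059 -11.67058553   1.40919432]
the job is handed in; nothing more can be done
None
```

I stood the fallen tin up in the lane, lid up, and pushed it along with shut fingers until all three tins closed up on the stop. I handed in at about 24 s with the arm still pressing.

**Last checks:**
- **Row:** the tins sit at jig y = 146.5, 100.8 and 54.7 mm, touching. They are upright, within 5 mm of the lane's middle and within about 1° of square.
- **Stop:** it is pushed back about 19.5 mm, so about 7.8 N on the spring.
- **Wrist force:** it reads 10 to 12 N along the lane, more than the spring. I put the extra down to friction of the tins on the counter.
- **Bystanders:** nothing came near the mug, tape gun or clear box. I did not re-measure their positions.

**What went wrong on the way:**
- **First grip missed:** the fingertips stood about 28 mm behind the reported tool point, not 17 mm ahead as described. I measured that with the cameras, corrected for it and gripped again.
- **First set-down caught a rail:** the tin touched a rail edge, so I lifted it, re-centred it and set it down again.

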